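# Free the stuck lid of the cuff-link jar

### The arm

A 6-joint arm with a two-finger parallel gripper is mounted at the origin on the work surface. World frame = base frame: x ahead of the robot, y to its left, z up, the work surface at z = 0. Lengths are in mm, angles in rad, forces in N, time in s.
With the tool pointing down it reaches from about 275 to 1000 mm from the base axis. Payload 8.4 kg.
Tool frame: the origin (TCP) lies at the centre of the arm's flange, where the gripper is bolted on; the fingertips stand 173 mm ahead of it and the grasp point (between the pads) lies 155 mm ahead of it; z points along the fingers, y is the direction in which the jaws open and shut (so a half turn about z gives the same grasp; the last joint's range is limited). The gripper opens to 85 mm and grips with 20 to 120 N. Pads are 22 mm wide; open, the fingers measure 114 mm over their backs; the gripper's body (76 mm by 85 mm) begins 54 mm behind the grasp point. The pads swing forward as they close: fully open they stand 13 mm farther back than shut.
Start: joints at [-1.336, 0.353, 1.633, -0, 1.155, -0.002], TCP at [146.619, -607.563, 404.681] pointing down, gripper open.
Joint ranges: [-2.63, 2.63], [-0.92, 2.1], [0.06, 2.66], [-1.3, 4.44], [0, 2.69], [-3.02, 3.02]. Speed limits (rad/s): [2.22, 2.22, 2.79, 3.14, 3.14, 3.14].

### API

Orientations are given as [roll, pitch, yaw] about the fixed x, y, z axes, in that order (R = Rz(yaw) Ry(pitch) Rx(roll)).
In Python, from rig import sense, grab_frame, camera_model, sign_off gives the robot as it stands. The module is installed in compiled form; this text tells all that it offers.
- The arm moves only by the tool step_arm, never from a script. Its argument "commands" is a list of rows, each a list of 3 entries, a list of its own where there are three numbers: the shift along the tool's x, y, z in mm, then the turn about the tool's z in rad, then the opening, from 0 (shut) to 1 (fully open). A call has 1 to 20 rows; each row shifts and turns the pose as measured when the row begins, along the tool's axes as they then stand; what a row does not reach is not made up. A row lasts 1/8 s, in which the tool goes at most 62.5 mm and 10.7 degrees, less where a joint would pass 70% of its speed; a pose out of reach is approached as far as the arm can. A call with a gripper value outside its range is refused whole. The fingers move at their own pace and stop on an object; "force" is the grip in N (left out, the last holds). Time passes only in rows, so rows that do not move let the fingers close. It gives the time, the measured TCP pose, the force and the opening at its end, in the units of the state.
- sense(): the state, without advancing time (a new reading comes with each control period).
- grab_frame(name): name is "scene" or "top" or "wrist"; returns the picture (480x640x3 uint8, blue, green, red); there is no depth.
- camera_model(name): a dict with "fx", "fy", "cx", "cy" (pixels), "R" (3x3) and "t" (3): a world point X has camera coordinates R X + t. Camera axes: x right, y down, z forward; pixel columns grow to the right and rows downward; lengths in mm; the calibration is good to about 2 mm. The wrist camera is an equidistant fisheye: a pixel r from the principal point sees the ray r / f radians off the axis. A picture is of the moment at which its call begins: read the wrist's pose just before it. camera_model takes no time and is no camera call; for the wrist camera it gives the pose at the moment of the call.
- sign_off(): hands the job in, once; it reports no verdict.
The state is a dict: "clock": time; "qpos": joint angles; "qvel": joint speeds; "joint_efforts": joint torques, N m; "eef_pos": TCP position; "tcp_rot": TCP orientation; "contact_force": force on the tool from outside, world axes, zero at the start; "wrist_torque": the same for the moment, N m; "opening": opening from 0.0 (shut) to 1.0 (fully open).
Only numpy, scipy, OpenCV 4.12 (cv2) and the standard library are available. Lean on these libraries where they do the work, as an engineer would, in place of code of your own. Each camera call takes 0.05 s, during which the arm holds its last target. There are 200 camera calls.

### The job

The lid of the square glass cuff-link jar in the slate tray is stuck: break it loose with a short firm twist anticlockwise (seen from above), spin it off, and set it down right way up, wholly on the round cork coaster. The jar must stay seated in its well with no hard pressing, pulling or jamming sideways on the glass, so let the hand give way as the lid climbs its thread; do not drop the lid, and leave the vase, bottle opener, reading glasses and watch box where they are.

Things in the scene. Friction and masses are not known exactly. Their poses are not given: they have to be found in the camera images.
- lid: Round brass screw lid, 62 mm across, 24 mm tall, straight ribbed skirt, flat top, 70 g. Origin: centre of its lower rim, z up along the screw axis. Shut, its rim is 2 mm above the jar's flat shoulder (keep fingertips above that). Stuck: it takes 1.1 to 1.5 N m anticlockwise from above to start it; a grip of 60 to 80 N holds. It lets go suddenly 0.3 to 0.8 rad on, then spins almost free.
- lid_top (a point): Centre of the lid's flat top, 24 mm above its lower rim. Turned anticlockwise, the lid climbs some millimetres on its coarse right-hand thread, with under 1 mm of axial play: rise with it by feel, or it presses hard on the glass. It comes free 1.7 to 2.1 rad from shut (two or more grasps); a light lift then brings the lid alone; before that it lifts the jar too.
- jar: Clear glass jar with a few cuff links in it: square body 64 x 64 mm, 58 mm tall to its flat shoulder, then a round threaded neck with a pale springy seal, up to 81 mm. Loose, 0.36 to 0.59 kg. Origin: centre of its underside; x, y square to its sides, z up. It stands in the tray's square well, which keeps it from turning, with about 1.5 mm play on each side.
- tray: Heavy dark slate tray, 200 mm (its x) by 360 mm (its y) and 20 mm thick; does not move. Origin: centre of its underside, z up. The square well, 67 mm wide and 12 mm deep, is centred at y = -100 mm, its floor 8 mm above the underside.
- liner: Thin cork liner, 66 x 66 x 2 mm, lying in the tray's well under the jar; does not move. Origin: centre of its underside.
- coaster: Round cork coaster with a dark wooden edge, 100 mm in diameter, 6 mm thick, does not slip, left or right of the tray. Origin: centre of its underside. The lid goes here.
- vase: Blue glazed bud vase, empty, 72 mm in diameter at the belly, 125 mm tall, standing loose on the tray. Origin: centre of its foot. Bystander.
- opener: Chrome bottle opener lying loose on the tray, about 112 mm long, 6 mm thick, flat handle 13 mm wide with a 38 mm ring at its +x end. Origin: underside, 24 mm short of the ring's centre. Bystander.
- glasses: Steel reading glasses standing open on the dresser, 126 mm wide (y), temples 138 mm long towards +x, 42 mm tall. Origin: on the dresser under the bridge. Bystander.
- watch_box: Dark wooden watch box, 110 x 170 x 73 mm, closed, loose on the dresser on the other side of the tray from the coaster. Origin: centre of its underside. Bystander.
Not all that is in view belongs to the job. Of the things shaped like the lid, the brass one is meant.

How it is judged:
By the outcome, as a careful person would: the job done as asked, in the order asked, and still so for the second after the job is handed in, with the robot touching nothing.
It also fails if it takes over 69 s, if anything falls off the work surface, if the arm or the gripper's body presses on something with over 40 N, if the wrist force passes 120 N, or if a joint passes its speed limit or range.

## Working session

There is one attempt and no reset: what is moved stays moved. The work goes in short steps, Python scripts to look and compute and a tool call to move; the robot and the scene stay as the last step left them, time stands still between calls to the robot, and variables do not carry over. Pictures are saved under pics/ and viewed, about 8 in all and at most 12, crops included, and the job is handed in when it is done.

Besides the shell and the picture viewer there is one more tool, called after "Call:" as a command line: name --argument value ..., lists and objects as JSON in quotes. step_arm: Moves the arm, as the interface text tells. Its arguments: {"type":"object","properties":{"commands":{"type":"array","items":{"type":"array"}},"force":{"type":"number"}},"required":["commands"]}

```bash
mkdir -p pics
python3 - <<'E'
from rig import *
import cv2
print(sense())
for n in("scene","top"):
    f=grab_frame(n);cv2.imwrite(f"pics/{n}0.png",f)
    m=camera_model(n);print(n,m)
print(camera_model("wrist"))
E
```

```text
{'clock': 0.0, 'qpos': array([-1.33636696e+00,  3.53648116e-01,  1.63411022e+00, -6.80383027e-06,
        1.15519308e+00, -2.41817507e-03]), 'qvel': array([-0.00166135, -0.00084394, -0.00041084, -0.00028686, -0.0008381 ,
        0.00027587]), 'joint_efforts': array([-1.77004971e-03, -6.05254698e+01, -3.42070842e+01, -1.23486579e-04,
        9.04038985e-03,  2.19138542e-05]), 'eef_pos': array([ 146.58550961, -607.33664943,  403.97177034]), 'tcp_rot': array([-3.14023388e+00,  2.93516085e-06,  2.36850299e-01]), 'contact_force': array([-0.09114469, -0.32987833, -0.18079266]), 'wrist_torque': array([ 0.01447442, -0.06351914,  0.03433548]), 'opening': 0.999041381377456}
scene {'fx': 565.3154424088073, 'fy': 565.3154424088073, 'cx': 310.61184809478846, 'cy': 247.3054952158944, 'R': array([[-0.48876013,  0.87241743,  0.00116414],
       [ 0.65886674,  0.36999523, -0.6549795 ],
       [-0.57184627, -0.31936085, -0.75564575]]), 't': array([ 223.46857667, -306.29998593, 1715.12228715])}
top {'fx': 582.6289988198349, 'fy': 582.6289988198349, 'cx': 323.7244389852133, 'cy': 234.1038886622601, 'R': array([[-0.02640499, -0.99960367, -0.00976112],
       [-0.98319012,  0.02773367, -0.18046614],
       [ 0.18066533,  0.00483184, -0.98353276]]), 't': array([  68.24905607,  515.71039443, 1182.81959936])}
{'fx': 371.64829954431775, 'fy': 371.64829954431775, 'cx': 317.688564714972, 'cy': 236.2678375216911, 'R': array([[ 0.23466223, -0.97207585, -0.00147586],
       [-0.93742836, -0.22669943,  0.26426396],
       [-0.25721919, -0.06062926, -0.96444926]]), 't': array([-624.75400207,  -33.97127474,  378.00012682])}
```

View pics/top0.png

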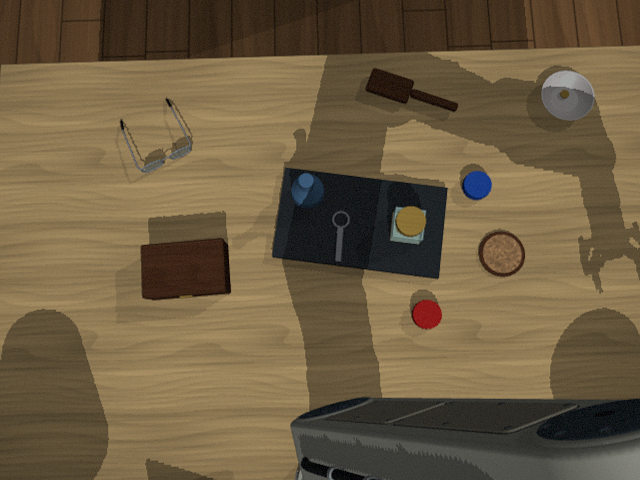

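View pics/scene0.png

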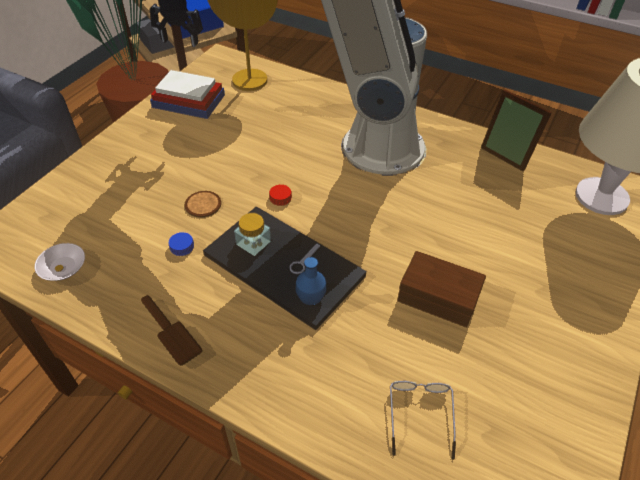

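Candidates in the top view: the brass lid on the glass jar (410,221), a blue cap (477,185), a red cap (427,314), and a small brassy thing in the bowl (566,95). I pick (410,221), which is brass, round and sits on the glass jar in the slate tray. The coaster is at (501,253). Next I measure and check a crop.

```bash
cat > h.py <<'E'
import numpy as np,cv2
from rig import *
def ray(m,u,v,z,fish=False):
    x,y=(u-m["cx"])/m["fx"],(v-m["cy"])/m["fy"]
    d=np.array([x,y,1.])
    if fish:
        r=np.hypot(x,y);d=np.array([x/r*np.sin(r),y/r*np.sin(r),np.cos(r)])
    R,t=np.array(m["R"]),np.array(m["t"]);c=-R.T@t;w=R.T@d
    return c+w*(z-c[2])/w[2]
def blobs(f,lo,hi,roi=None,amin=60):
    k=cv2.inRange(cv2.cvtColor(f,cv2.COLOR_BGR2HSV),lo,hi)
    if roi:
        z=np.zeros_like(k);x0,y0,x1,y1=roi;z[y0:y1,x0:x1]=255;k&=z
    k=cv2.morphologyEx(k,cv2.MORPH_OPEN,np.ones((3,3)))
    c,_=cv2.findContours(k,cv2.RETR_EXTERNAL,cv2.CHAIN_APPROX_NONE)
    return sorted([x for x in c if cv2.contourArea(x)>amin],key=cv2.contourArea,reverse=True)
E
python3 - <<'E'
from h import *
f=cv2.imread("pics/top0.png");m=camera_model("top")
for u,v in((410,221),(405,232),(485,253),(501,253),(520,150)):print(cv2.cvtColor(f,cv2.COLOR_BGR2HSV)[v,u])
c=blobs(f,(18,130,80),(32,255,255),(385,195,435,245))[0];e=cv2.fitEllipse(c);print("lid",e,ray(m,*e[0],94))
hs=cv2.cvtColor(f,cv2.COLOR_BGR2HSV)
c=blobs(f,(0,0,0),(20,255,110),(470,225,532,282));
for x in c[:2]:
  e=cv2.fitEllipse(cv2.convexHull(x));print("coaster",e,ray(m,*e[0],6))
for p in((285,168),(447,187),(438,278),(273,257)):print(ray(m,*p,20).round())
for p in((477,185),(427,314)):print(ray(m,*p,20).round())
for p in ((306,178),):print("vase",ray(m,*p,145).round())
ms=camera_model("scene")
print("scene lid",ray(ms,251,221,94),"coaster",ray(ms,202.5,203.5,6))
cv2.imwrite("pics/crop.png",cv2.resize(f[160:300,370:540],None,fx=4,fy=4))
E
```

```text
[ 22 162 132]
[ 21 158 142]
[ 16 113 131]
[ 15 120 142]
[ 21 109  98]
lid ((410.5375061035156, 220.56996154785156), (28.552350997924805, 28.99043846130371), 178.99681091308594) [ 531.80857124 -123.45426246   94.        ]
coaster ((500.9375, 253.0420379638672), (45.441551208496094, 48.72821044921875), 136.73410034179688) [ 472.49862188 -327.87112224    6.        ]
[673. 136.  20.]
[ 619. -218.   20.]
[ 421. -186.   20.]
[476. 164.  20.]
[ 622. -284.   20.]
[ 346. -158.   20.]
vase [613.  86. 145.]
scene lid [ 531.30212437 -125.45996314   94.        ] coaster [ 474.04467933 -329.17699034    6.        ]
```

View pics/crop.png

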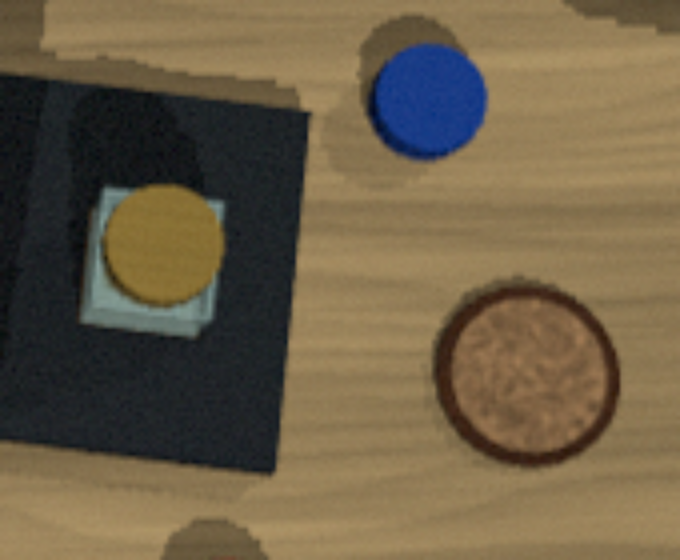

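The crop confirms it: the brass lid on the glass jar in the tray's well, with the cork coaster down and to the right and a blue decoy at the top. Both views agree on the lid at about (532,-124) and the coaster at about (473,-328.5). I approach high first.

Call:
step_arm --commands '[[[44,-34,0],0,1],[[44,-34,0],0,1],[[44,-34,0],0,1],[[44,-34,0],0,1],[[44,-34,0],0,1],[[44,-34,0],0,1],[[44,-34,0],0,1],[[44,-34,0],0,1],[[44,-34,0],0,1],[[44,-34,0],0,1],[[0,0,0],0.18,1]]'

```text
clock: 1.48
eef_pos: [504.3, -160.1, 402.0]
tcp_rot: [-3.139, 0.001, 0.051]
contact_force: [-0.5, 0.6, -0.2]
opening: 0.999
```

```bash
cat > w.py <<'E'
from h import *
import sys
s=sense();print(s["qpos"].round(3),s["eef_pos"].round(1),s["tcp_rot"].round(4),s["clock"],s["opening"])
f=grab_frame("wrist");m=camera_model("wrist");cv2.imwrite(f"pics/{sys.argv[1]}.png",f)
z=float(sys.argv[2])
for c in blobs(f,(18,130,50),(32,255,255),None,300)[:4]:
    h=cv2.convexHull(c).reshape(-1,2)
    P=np.array([ray(m,u,v,z,True)[:2] for u,v in h],dtype=np.float32)
    (ctr,r)=cv2.minEnclosingCircle(P);e=cv2.fitEllipse(P);print("px",h.mean(0),"circ",ctr,r,"ell",e)
E
python3 w.py w1 94
```

```text
[-0.311  0.207  1.84   0.003  1.096  1.208] [ 504.3 -160.1  402. ] [-3.1388e+00  6.0000e-04  5.0700e-02] 1.475 0.9988308353215785
px [272.90909091 187.27272727] circ (530.736328125, -126.59931945800781) 30.729291915893555 ell ((530.5151977539062, -126.76873016357422), (59.7476692199707, 60.841644287109375), 49.02566146850586)
```

View pics/w1.png

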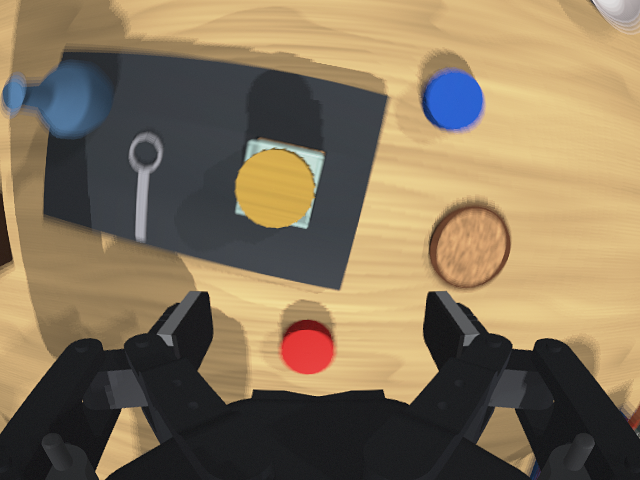

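The wrist view shows the brass lid at (273,187), giving (531,-126). The coaster is at (470,246), and nothing stands near the jar.

Call:
step_arm --commands '[[[14,-16.5,40],0,1],[[14,-16.5,40],0,1],[[0,0,20],0,1],[[0,0,0],0,1]]'

```text
clock: 2.02
eef_pos: [530.1, -126.6, 299.3]
tcp_rot: [-3.14, 0.001, 0.048]
contact_force: [-0.1, -0.4, 0.7]
opening: 1.001
```

```bash
python3 w.py w2 94; python3 -c "
from rig import *
print(sense()['contact_force'],sense()['wrist_torque'])"
```

```text
[-0.238  0.358  1.896  0.002  0.889  1.284] [ 530.1 -126.6  299.3] [-3.1397e+00  1.5000e-03  4.7900e-02] 2.025 1.0006379855334424
px [314.4047619  272.14285714] circ (533.29248046875, -124.74803924560547) 32.067569732666016 ell ((533.0112915039062, -124.62736511230469), (60.3455696105957, 64.12889099121094), 89.5859603881836)
[-0.21191306 -0.05749286 -0.07272394] [ 0.03514334 -0.01080254  0.02011428]
```

Run:
```python
from h import *
from scipy.spatial.transform import Rotation as Ro
s=sense();m=camera_model("wrist");R=np.array(m["R"]);C=-R.T@m["t"]
T=Ro.from_euler("xyz",s["tcp_rot"]).as_matrix()
c=T.T@(C-s["eef_pos"]);print("cam in tool",c.round(1))
for u,v in((210,292),(182,292),(212,340),(425,292),(455,292)):
    x,y=(u-m["cx"])/m["fx"],(v-m["cy"])/m["fy"];r=np.hypot(x,y)
    d=T.T@R.T@np.array([x/r*np.sin(r),y/r*np.sin(r),np.cos(r)])
    for Y in(42.5,57):
        k=(np.sign(d[1])*Y-c[1])/d[1];print(u,v,Y,(c+k*d).round(1))
```

```text
cam in tool [67.3  0.5 31.4]
210 292 42.5 [  8.  -42.5 163.4]
210 292 57 [-11.9 -57.  207.9]
182 292 42.5 [ 20.8 -42.5 134.2]
182 292 57 [  5.1 -57.  168.9]
212 340 42.5 [-11.2 -42.5 158.1]
212 340 57 [-37.7 -57.  200.9]
425 292 42.5 [  9.1  42.5 161.1]
425 292 57 [-11.   57.  205.8]
455 292 42.5 [ 22.4  42.5 130.8]
455 292 57 [  6.9  57.  165. ]
```

```bash
python3 -c "
import cv2
a=cv2.imread('pics/w2.png')[180:380,120:520];cv2.imwrite('pics/w2c.png',cv2.resize(a,None,fx=2,fy=2))"
```

```text
(no output)
```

View pics/w2c.png

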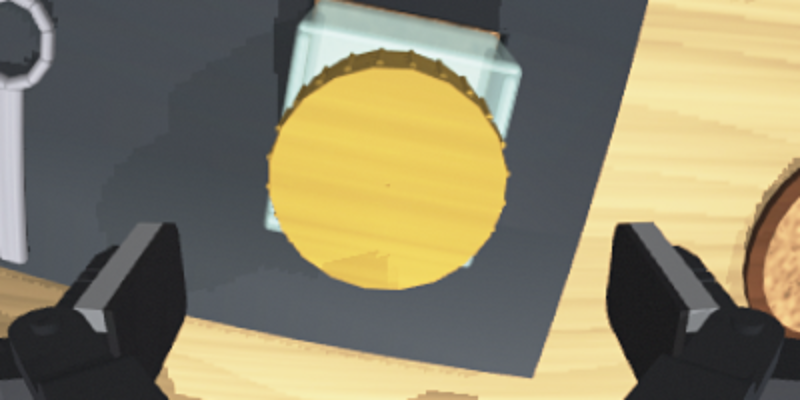

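The open fingertips sit about 161 mm ahead of the TCP, so about 168 mm once closed on the lid. At TCP z = 244 they would be near z 76, on the skirt and clear of the shoulder. I descend and close gently.

Call:
step_arm --commands '[[[2,-1.5,15],0,1],[[0,0,20],0,1],[[0,0,12],0,1],[[0,0,6],0,1],[[0,0,0],0,1]]' --force 20

```text
clock: 2.7
eef_pos: [533.6, -126.5, 247.6]
tcp_rot: [3.142, -0.005, 0.048]
contact_force: [0.3, 0.1, 0.3]
opening: 0.999
```

Call:
step_arm --commands '[[[-1.5,-1.5,3],0,1],[[0,0,0],0,0.75],[[0,0,0],0,0.75],[[0,0,0],0,0.75]]' --force 20

```text
clock: 3.2
eef_pos: [532.4, -125.1, 245.7]
tcp_rot: [3.141, -0.008, 0.048]
contact_force: [0.8, 0.2, -0.4]
opening: 0.745
```

Call:
step_arm --commands '[[[0,0,1],0,0.7],[[0,0,0],0,0.6],[[0,0,0],0,0.6]]' --force 20

```text
clock: 3.58
eef_pos: [532.6, -124.8, 246.0]
tcp_rot: [3.141, -0.008, 0.048]
contact_force: [0.7, 1.0, -0.2]
opening: 0.718
```

```bash
cat > s.py <<'E'
from rig import *
s=sense()
for k in("clock","eef_pos","tcp_rot","contact_force","wrist_torque","opening","qpos"):print(k,s[k].round(3) if hasattr(s[k],"round") else s[k])
E
python3 s.py
```

```text
clock 3.575
eef_pos [ 532.633 -124.81   246.013]
tcp_rot [ 3.141 -0.008  0.048]
contact_force [ 0.709  1.002 -0.159]
wrist_torque [-0.024  0.055  0.002]
opening 0.7182108103535004
qpos [-0.234  0.437  1.927  0.003  0.77   1.288]
```

Call:
step_arm --commands '[[[0,0,0],0,0.5],[[0,0,0],0,0.5],[[0,0,0],-0.06,0.5]]' --force 75

```text
clock: 3.95
eef_pos: [532.7, -124.7, 246.4]
tcp_rot: [3.141, -0.008, 0.108]
contact_force: [-1.7, 1.2, 2.5]
opening: 0.699
```

```bash
python3 s.py
```

```text
clock 3.95
eef_pos [ 532.709 -124.692  246.404]
tcp_rot [ 3.141 -0.008  0.108]
contact_force [-1.653  1.163  2.538]
wrist_torque [ 0.309  0.174 -0.075]
opening 0.6989013375265228
qpos [-0.233  0.437  1.926  0.003  0.77   1.227]
```

Call:
step_arm --commands '[[[0,0,0],-0.1,0.5]]' --force 75

```text
clock: 4.08
eef_pos: [532.4, -124.2, 246.4]
tcp_rot: [-3.141, -0.008, 0.209]
contact_force: [0.0, 8.3, 6.3]
opening: 0.7
```

```bash
python3 s.py
```

```text
clock 4.075
eef_pos [ 532.443 -124.248  246.399]
tcp_rot [-3.141 -0.008  0.209]
contact_force [0.036 8.3   6.3  ]
wrist_torque [ 1.124 -0.061 -1.133]
opening 0.6997190875135554
qpos [-0.233  0.437  1.927  0.005  0.771  1.125]
```

Call:
step_arm --commands '[[[0,-0.5,-0.4],-0.1,0.5]]' --force 75

```text
clock: 4.2
eef_pos: [532.3, -123.6, 246.6]
tcp_rot: [-3.141, -0.008, 0.31]
contact_force: [1.1, 0.0, -3.4]
opening: 0.701
```

```bash
python3 s.py
```

```text
clock 4.2
eef_pos [ 532.335 -123.582  246.602]
tcp_rot [-3.141 -0.008  0.31 ]
contact_force [ 1.125  0.035 -3.44 ]
wrist_torque [ 0.034 -0.159 -1.138]
opening 0.7011063933152869
qpos [-0.232  0.436  1.927  0.007  0.772  1.024]
```

Call:
step_arm --commands '[[[0,0,-0.1],-0.1,0.5]]' --force 75

```text
clock: 4.32
eef_pos: [532.5, -123.6, 246.8]
tcp_rot: [3.141, -0.009, 0.411]
contact_force: [3.8, -6.0, 8.6]
opening: 0.706
```

Call:
step_arm --commands '[[[0,0,-0.1],-0.1,0.5]]' --force 75

```text
clock: 4.45
eef_pos: [532.8, -123.4, 247.5]
tcp_rot: [3.141, -0.01, 0.513]
contact_force: [-3.8, 5.8, 14.9]
opening: 0.7
```

```bash
python3 s.py
```

```text
clock 4.45
eef_pos [ 532.825 -123.399  247.488]
tcp_rot [ 3.141 -0.01   0.513]
contact_force [-3.755  5.819 14.877]
wrist_torque [ 0.939  0.621 -0.174]
opening 0.699932674573642
qpos [-0.232  0.435  1.926  0.009  0.773  0.819]
```

Call:
step_arm --commands '[[[0,0,-0.6],0,0.5],[[0,0,0],0,0.5]]' --force 40

```text
clock: 4.7
eef_pos: [532.7, -123.3, 247.9]
tcp_rot: [3.141, -0.01, 0.514]
contact_force: [0.3, 0.8, -0.3]
opening: 0.703
```

```bash
python3 s.py
```

```text
clock 4.7
eef_pos [ 532.681 -123.342  247.865]
tcp_rot [ 3.141 -0.01   0.514]
contact_force [ 0.335  0.828 -0.262]
wrist_torque [ 0.034  0.019 -0.029]
opening 0.7025585068377106
qpos [-0.232  0.434  1.926  0.009  0.774  0.818]
```

Call:
step_arm --commands '[[[0,0,-0.25],-0.08,0.5],[[0,0,-0.25],-0.08,0.5]]'

```text
clock: 4.95
eef_pos: [532.4, -123.2, 247.8]
tcp_rot: [3.141, -0.009, 0.677]
contact_force: [-0.4, 2.7, 0.4]
opening: 0.701
```

Call:
step_arm --commands '[[[0,0,-0.25],-0.08,0.5],[[0,0,-0.25],-0.08,0.5]]'

```text
clock: 5.2
eef_pos: [532.3, -122.9, 248.1]
tcp_rot: [3.14, -0.009, 0.84]
contact_force: [-1.7, 2.8, 6.6]
opening: 0.7
```

Call:
step_arm --commands '[[[0,0,-0.6],-0.08,0.5],[[0,0,-0.4],-0.08,0.5]]'

```text
clock: 5.45
eef_pos: [531.9, -122.5, 248.7]
tcp_rot: [3.14, -0.009, 1.004]
contact_force: [-0.5, 1.6, -0.1]
opening: 0.704
```

Call:
step_arm --commands '[[[0,0,-0.4],-0.08,0.5],[[0,0,-0.4],-0.08,0.5]]'

```text
clock: 5.7
eef_pos: [531.6, -122.3, 249.1]
tcp_rot: [3.14, -0.009, 1.168]
contact_force: [-1.4, 1.8, 2.4]
opening: 0.701
```

Call:
step_arm --commands '[[[0,0,-0.45],-0.08,0.5],[[0,0,-0.4],-0.08,0.5]]'

```text
clock: 5.95
eef_pos: [531.3, -122.0, 249.5]
tcp_rot: [3.14, -0.009, 1.331]
contact_force: [-0.9, 2.1, 2.4]
opening: 0.696
```

Call:
step_arm --commands '[[[0,0,-0.45],-0.08,0.5],[[0,0,-0.4],-0.08,0.5]]'

```text
clock: 6.2
eef_pos: [531.0, -121.9, 250.0]
tcp_rot: [3.14, -0.009, 1.495]
contact_force: [-2.1, 1.5, 1.9]
opening: 0.698
```

Call:
step_arm --commands '[[[0,0,-0.45],-0.08,0.5],[[0,0,-0.4],-0.08,0.5]]'

```text
clock: 6.45
eef_pos: [530.6, -121.8, 250.5]
tcp_rot: [3.14, -0.009, 1.659]
contact_force: [-1.1, 1.1, 2.4]
opening: 0.699
```

Call:
step_arm --commands '[[[0,0,-0.45],-0.08,0.5],[[0,0,-0.4],-0.08,0.5]]'

```text
clock: 6.7
eef_pos: [530.2, -121.7, 251.0]
tcp_rot: [3.14, -0.01, 1.823]
contact_force: [-1.1, 0.2, 1.8]
opening: 0.699
```

Call:
step_arm --commands '[[[0,0,-0.45],-0.08,0.5],[[0,0,-0.4],-0.08,0.5]]'

```text
clock: 6.95
eef_pos: [529.7, -121.8, 251.4]
tcp_rot: [3.14, -0.01, 1.987]
contact_force: [-1.8, 0.5, 1.2]
opening: 0.695
```

Call:
step_arm --commands '[[[0,0,-0.45],-0.08,0.5],[[0,0,-0.4],-0.08,0.5]]'

```text
clock: 7.2
eef_pos: [529.4, -121.9, 251.9]
tcp_rot: [3.139, -0.01, 2.151]
contact_force: [-1.4, 0.4, 1.7]
opening: 0.699
```

Call:
step_arm --commands '[[[0,0,-0.4],-0.08,0.5],[[0,0,-0.4],-0.08,0.5]]'

```text
clock: 7.45
eef_pos: [528.9, -122.1, 252.4]
tcp_rot: [3.139, -0.011, 2.315]
contact_force: [-1.3, 0.0, 2.8]
opening: 0.699
```

Call:
step_arm --commands '[[[0,0,-0.4],-0.08,0.5],[[0,0,-0.4],-0.08,0.5]]'

```text
clock: 7.7
eef_pos: [528.5, -122.3, 252.9]
tcp_rot: [3.138, -0.011, 2.479]
contact_force: [-2.0, -0.1, 1.4]
opening: 0.699
```

Call:
step_arm --commands '[[[0,0,-0.7],0,0.5],[[0,0,-0.3],0,0.5]]'

```text
clock: 7.95
eef_pos: [528.5, -122.5, 253.5]
tcp_rot: [3.138, -0.011, 2.477]
contact_force: [-0.3, -0.2, -0.6]
opening: 0.702
```

Call:
step_arm --commands '[[[0,0,-0.8],0,0.5],[[0,0,-0.6],0,0.5]]'

```text
clock: 8.2
eef_pos: [528.5, -122.5, 254.8]
tcp_rot: [3.138, -0.011, 2.475]
contact_force: [-0.2, 0.3, -0.5]
opening: 0.701
```

Call:
step_arm --commands '[[[0,0,-0.8],0,0.5],[[0,0,-0.6],0,0.5]]'

```text
clock: 8.45
eef_pos: [528.6, -122.5, 256.3]
tcp_rot: [3.138, -0.011, 2.474]
contact_force: [-0.7, 0.2, -0.9]
opening: 0.7
```

The force is just the lid's weight (about -0.7 N), so the lid is free. I lift it clear of the neck.

Call:
step_arm --commands '[[[0,0,-3],0,0.5],[[0,0,-5],0,0.5],[[0,0,-8],0,0.5],[[0,0,-12],0,0.5],[[0,0,-16],0,0.5],[[0,0,-16],0,0.5],[[0,0,-16],0,0.5],[[0,0,-10],0,0.5],[[0,0,0],0,0.5]]' --force 45

```text
clock: 9.57
eef_pos: [529.5, -123.4, 350.4]
tcp_rot: [3.137, -0.008, 2.474]
contact_force: [0.2, -0.1, -0.4]
opening: 0.697
```

```bash
python3 s.py
python3 - <<'E'
from h import *
f=grab_frame("wrist");g=grab_frame("scene")
a=np.hstack([cv2.resize(f,(480,360)),cv2.resize(g[160:300,160:340],(460,358))[:, :320]]) if 0 else None
b=cv2.resize(g[150:310,160:380],(440,320));c=cv2.resize(f,(427,320))
cv2.imwrite("pics/lift.png",cv2.resize(np.hstack([c,b]),(800,295)))
m=camera_model("wrist")
cv2.imwrite("pics/wl.png",f)
for c in blobs(f,(18,120,50),(32,255,255),None,300)[:3]:print(cv2.boundingRect(c),cv2.contourArea(c))
E
```

```text
clock 9.575
eef_pos [ 529.531 -123.422  350.362]
tcp_rot [ 3.137 -0.008  2.474]
contact_force [ 0.201 -0.103 -0.362]
wrist_torque [-0.068  0.027 -0.048]
opening 0.6968446431073869
qpos [-0.234  0.29   1.858  0.009  0.999 -1.142]
(239, 239, 159, 155) 19007.5
```

View pics/lift.png

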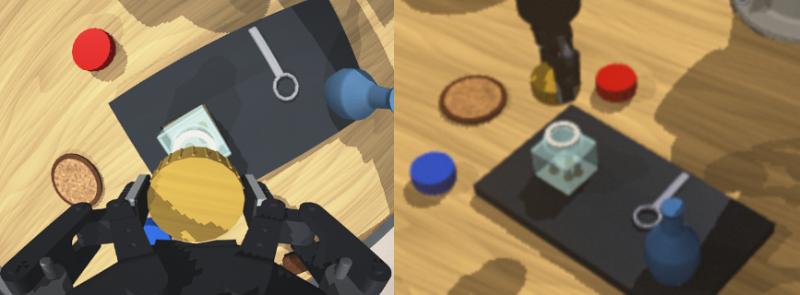

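The lid is held level in the jaws, the jar is still seated in its well, and the vase and opener haven't moved. The lid's centre is about 2.5 mm along the tool's -x. I carry it to the coaster.

Call:
step_arm --commands '[[[-6,-15,0],0,0.5],[[-12,-30,0],0,0.5],[[-12,-30,0],0,0.5],[[-12,-30,0],0,0.5],[[-12,-30,0],0,0.5],[[-12,-30,0],0,0.5],[[-8,-20,0],0,0.5],[[-4,-8,0],0,0.5],[[0,0,0],0,0.5]]'

```text
clock: 10.8
eef_pos: [464.4, -334.6, 341.7]
tcp_rot: [3.141, -0.019, 2.474]
contact_force: [-0.5, 0.5, -1.1]
opening: 0.701
```

```bash
python3 s.py
```

```text
clock 10.8
eef_pos [ 464.437 -334.557  341.655]
tcp_rot [ 3.141 -0.019  2.474]
contact_force [-0.482  0.465 -1.115]
wrist_torque [-0.039 -0.025  0.005]
opening 0.701462064010575
qpos [-0.627  0.345  1.8    0.002  1.016 -1.531]
```

Call:
step_arm --commands '[[[-0.5,7,15],0,0.5],[[0,3,25],0,0.5],[[0,0,30],0,0.5],[[0,0,25],0,0.5],[[0,0,15],0,0.5],[[0,0,10],0,0.5],[[0,0,5],0,0.5],[[0,0,0],0,0.5]]'

```text
clock: 11.8
eef_pos: [471.5, -318.8, 209.3]
tcp_rot: [3.14, -0.021, 2.479]
contact_force: [0.1, -0.3, -0.9]
opening: 0.703
```

```bash
python3 s.py
python3 - <<'E'
from h import *
g=grab_frame("scene");f=grab_frame("wrist")
cv2.imwrite("pics/pl.png",np.hstack([cv2.resize(g[150:250,140:260],(480,400)),f[140:460:1,160:480][:,:].copy() if 0 else cv2.resize(f,(320,400))]))
E
```

```text
clock 11.8
eef_pos [ 471.55  -318.768  209.337]
tcp_rot [ 3.14  -0.021  2.479]
contact_force [ 0.149 -0.306 -0.913]
wrist_torque [-0.027  0.011  0.031]
opening 0.7025801500906989
qpos [-0.598  0.527  1.882  0.005  0.754 -1.51 ]
```

View pics/pl.png

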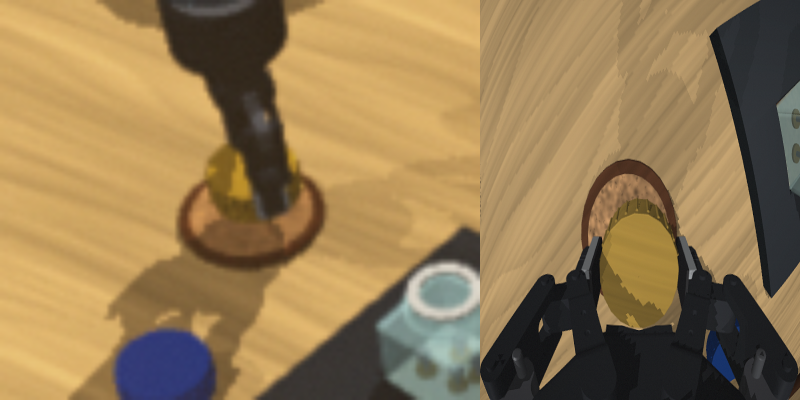

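The lid hangs above the coaster, about 8 mm off in y. I correct that and lower it by feel, expecting contact near TCP z = 183.

Call:
step_arm --commands '[[[-3,-4,5],0,0.5],[[-1.5,-2.5,5],0,0.5],[[0,0,4],0,0.5],[[0,0,2],0,0.5],[[0,0,0],0,0.5]]'

```text
clock: 12.52
eef_pos: [471.1, -327.9, 193.7]
tcp_rot: [3.14, -0.018, 2.478]
contact_force: [-0.4, -0.2, -0.3]
opening: 0.699
```

Call:
step_arm --commands '[[[0,0,3],0,0.5],[[0,0,2],0,0.5],[[0,0,1.5],0,0.5]]'

```text
clock: 12.9
eef_pos: [471.2, -327.7, 187.0]
tcp_rot: [3.14, -0.018, 2.479]
contact_force: [-0.7, 0.6, -1.1]
opening: 0.698
```

Call:
step_arm --commands '[[[0,0,1],0,0.5],[[0,0,0.5],0,0.5]]'

```text
clock: 13.15
eef_pos: [471.2, -327.6, 185.3]
tcp_rot: [3.14, -0.018, 2.479]
contact_force: [0.3, -0.7, -1.0]
opening: 0.7
```

Call:
step_arm --commands '[[[0,0,0.7],0,0.5],[[0,0,0.3],0,0.5]]'

```text
clock: 13.4
eef_pos: [471.2, -327.6, 184.3]
tcp_rot: [3.14, -0.018, 2.479]
contact_force: [-0.6, 0.3, -0.2]
opening: 0.704
```

Call:
step_arm --commands '[[[0,0,0.7],0,0.5],[[0,0,0.3],0,0.5]]'

```text
clock: 13.65
eef_pos: [471.2, -327.7, 183.3]
tcp_rot: [3.14, -0.018, 2.479]
contact_force: [-0.4, 0.1, -0.8]
opening: 0.703
```

Call:
step_arm --commands '[[[0,0,0.6],0,0.5],[[0,0,0.3],0,0.5]]'

```text
clock: 13.9
eef_pos: [471.2, -327.6, 182.7]
tcp_rot: [3.14, -0.018, 2.479]
contact_force: [-2.1, 1.6, 7.1]
opening: 0.696
```

Call:
step_arm --commands '[[[0,0,0.5],0,0.5],[[0,0,0.2],0,0.5]]'

```text
clock: 14.15
eef_pos: [471.2, -327.6, 182.8]
tcp_rot: [3.14, -0.017, 2.479]
contact_force: [-1.6, 0.5, 2.9]
opening: 0.7
```

The lid has touched the cork at 182.8, as predicted. I ease the grip, open slowly, then retreat.

Call:
step_arm --commands '[[[0,0,0.2],0,0.6],[[0,0,0],0,0.71],[[0,0,0],0,0.75],[[0,0,0],0,0.85],[[0,0,0],0,1],[[0,0,0],0,1],[[0,0,0],0,1]]' --force 20

```text
clock: 15.02
eef_pos: [471.3, -327.7, 182.2]
tcp_rot: [3.14, -0.017, 2.479]
contact_force: [-0.0, 0.4, 0.8]
opening: 0.998
```

Call:
step_arm --commands '[[[0,0,-5],0,1],[[0,0,-12],0,1],[[0,0,-20],0,1],[[0,0,-30],0,1],[[0,0,-40],0,1],[[0,0,-40],0,1],[[0,0,-10],0,1],[[0,0,0],0,1],[[0,0,0],0,1]]'

```text
clock: 16.15
eef_pos: [472.6, -329.2, 347.8]
tcp_rot: [3.14, -0.016, 2.479]
contact_force: [0.4, 0.3, 0.6]
opening: 0.998
```

```bash
python3 s.py
python3 - <<'E'
from h import *
g=grab_frame("scene");f=grab_frame("top")
cv2.imwrite("pics/end.png",np.vstack([np.hstack([cv2.resize(g[140:340,120:360],(400,333)),cv2.resize(f[100:340,380:560] if 0 else f[120:340,250:550],(400,333))])]))
g0=cv2.imread("pics/scene0.png");d=cv2.absdiff(g,g0).max(2)
w=grab_frame("wrist");m=camera_model("wrist")
for c in blobs(w,(18,130,50),(32,255,255),None,300)[:2]:
    P=np.array([ray(m,u,v,30,True)[:2] for u,v in cv2.convexHull(c).reshape(-1,2)],dtype=np.float32)
    print("lid",cv2.minEnclosingCircle(P))
for c in blobs(w,(0,60,20),(17,255,190),None,500)[:5]:
    P=np.array([ray(m,u,v,6,True)[:2] for u,v in cv2.convexHull(c).reshape(-1,2)],dtype=np.float32)
    print("coaster?",cv2.minEnclosingCircle(P))
for n,(x0,y0,x1,y1) in dict(vase=(290,250,335,310),opener=(285,240,325,278),glasses=(380,370,465,460),box=(390,245,490,325)).items():
    print(n,(d[y0:y1,x0:x1]>40).sum())
E
```

```text
clock 16.15
eef_pos [ 472.626 -329.231  347.76 ]
tcp_rot [ 3.14  -0.016  2.479]
contact_force [0.387 0.299 0.595]
wrist_torque [ 0.051 -0.036  0.013]
opening 0.9975095023528913
qpos [-0.612  0.343  1.788  0.003  1.027 -1.522]
lid ((471.29571533203125, -327.3919982910156), 31.708772659301758)
coaster? ((469.2041931152344, -329.82757568359375), 50.11509323120117)
coaster? ((872.9759521484375, -130.87271118164062), 59.222599029541016)
coaster? ((357.43023681640625, -163.4534454345703), 26.41632843017578)
vase 249
opener 268
glasses 0
box 390
```

View pics/end.png

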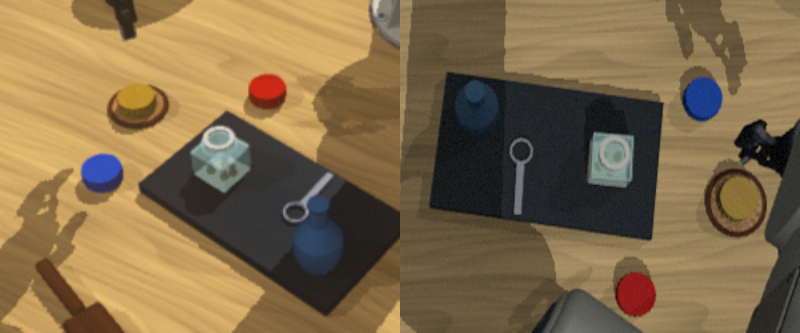

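The lid stands upright in the middle of the coaster, at about (139,98) in the left view and (740,198) in the right. The jar is in its well, and the vase and the opener's ring are at the same pixels as at the start.

```bash
python3 -c "
from rig import *
print(sign_off())"
```

```text
the job is handed in; nothing more can be done
None
```

The lid is off and standing right way up on the cork coaster, and the job was handed in at about 16 s of the 69 s allowed.

- **Opening:** I broke the lid loose at 75 N grip, with about 1.14 N m measured at the wrist. I then spun it off in one continuous grasp of about 2.4 rad, easing the hand up by feel as the lid climbed.
- **Force on the jar:** The highest reading was about 15 N of downward push for one step, just as the lid let go, which I relieved straight away. Sideways force peaked at about 8 N during the breaking twist and stayed below about 3 N while spinning. I read the forces only at the end of each move, so short peaks in between would not show.
- **Placing:** The lid lifted alone, with only its own weight on the wrist. It was lowered until it touched the cork and released slowly.
- **Last checks:** The wrist camera puts the lid about 3 mm from the coaster's centre, where there is 19 mm of room. The jar looks seated in its well, and the gripper is open and well clear.
- **Bystanders:** The vase and opener sit at the same pixels as before. The glasses show no change. A rough image comparison with the start flagged some changed pixels around the vase, opener and watch box. I put these down to the arm's moving shadow; the watch box was outside my last picture, so I did not check it by eye.

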